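Put three dental instruments back on their own rests

TASK

The three dental instruments are lying on each other's rests. Use the empty rest with the narrow strip foot to park an instrument on the way, and put each on its own: the mouth mirror on the rest with the round foot, the handpiece on the square foot, and the syringe on the H-shaped foot, each with its handle down in both notches, its middle midway between the two posts (either way round), released and lying still. The instruments are clean, so none may touch down on the cloth or fall, and leave the jar and the steel bowl where they stand.

Things in the scene. Friction and masses are not known exactly. Their poses are not given: they have to be found in the camera images.
- mirror: Steel mouth mirror, 50 g, the thinnest: round handle 12 mm in diameter, then a thin neck and a flat round head 22 mm across, ending at x = +99 mm. Starts on the square-footed rest, axis 54.5 mm above the cloth. Loose, rolled to any angle about x. Origin: middle of the handle, on its axis; x along it to the working end; plain round from x = -55 to +55 mm.
- handpiece: Metal dental handpiece, 90 g, the thickest: round handle 20 mm in diameter, tapering to a small cross-wise head that ends at x = +90 mm; short connector behind to x = -69 mm. Starts on the H-footed rest, axis 60.1 mm above the cloth. Loose, rolled to any angle about x. Origin: middle of the handle, on its axis; x along it to the working end; plain round from x = -55 to +55 mm.
- syringe: Steel syringe, no needle, 80 g: round barrel 16 mm in diameter; behind it a 46 mm cross-bar at x = -57 mm and a thumb ring to x = -96 mm; nozzle to x = +67 mm. Starts on the round-footed rest, axis 57.3 mm above the cloth. Loose, rolled to any angle about x. Origin: middle of the handle, on its axis; x along it to the working end; plain round from x = -55 to +55 mm.
- rest_round: Fixed white rest, round foot 112 mm across, 10 mm thick. Two 8 mm thick posts at x = -35 and +35 mm (62 mm clear between) have 90-degree V notches along x, lowest line at y = 0, 46 mm above the cloth, 37 mm wide at the top edges, at 64 mm. A handle of radius r seats with its axis at 46 mm + 1.414 r. Origin: centre of the foot's underside; x along the notches, y across, z up.
- rest_square: Instrument rest with a square foot, 100 x 100 mm, 10 mm thick. Same height, V posts, origin and axes as rest_round. White plastic, fixed. Origin: centre of the foot's underside; x along the notches, y across, z up.
- rest_h: Instrument rest with an H-shaped foot: two bars 24 x 110 mm across x under the posts, joined by a 22 mm wide web, 10 mm thick. Same height, V posts, origin and axes as rest_round. White plastic, fixed. Origin: centre of the foot's underside; x along the notches, y across, z up.
- rest_strip: The spare instrument rest, empty at the start: its foot is one narrow strip 110 mm along x, 28 mm wide, 10 mm thick. Same height, V posts, origin and axes as rest_round. White plastic, fixed. Origin: centre of the foot's underside; x along the notches, y across, z up.
- jar: Bystander: closed white jar, 48 mm in diameter, 55 mm tall, standing between the nearer rests. Origin: centre of its underside.
- dish: Bystander: small steel bowl, 64 mm across, 26 mm tall, standing between the farther rests. Origin: centre of its underside.
Not all that is in view belongs to the job. Of the things shaped like the handpiece, the metal one is meant.

How it is judged (in metres and radians):
On the way:
1. one of the instruments has been laid in the spare rest (strip foot), its middle within 15 mm of the middle of the rest, and released (((x of mirror in the frame of rest_strip between -0.015 and 0.015 m and y of mirror in the frame of rest_strip between -0.006 and 0.006 m and z of mirror in the frame of rest_strip between 0.0485 and 0.0595 m and angle between the x axis of mirror and the x axis of rest_strip, either way round below 0.12 rad and contact force between mirror and the fingers below 0.1 N and linear speed of mirror below 0.02 m/s and angular speed of mirror below 0.3 rad/s) or (x of handpiece in the frame of rest_strip between -0.015 and 0.015 m and y of handpiece in the frame of rest_strip between -0.006 and 0.006 m and z of handpiece in the frame of rest_strip between 0.0542 and 0.0652 m and angle between the x axis of handpiece and the x axis of rest_strip, either way round below 0.12 rad and contact force between handpiece and the fingers below 0.1 N and linear speed of handpiece below 0.02 m/s and angular speed of handpiece below 0.3 rad/s) or (x of syringe in the frame of rest_strip between -0.015 and 0.015 m and y of syringe in the frame of rest_strip between -0.006 and 0.006 m and z of syringe in the frame of rest_strip between 0.0513 and 0.0623 m and angle between the x axis of syringe and the x axis of rest_strip, either way round below 0.12 rad and contact force between syringe and the fingers below 0.1 N and linear speed of syringe below 0.02 m/s and angular speed of syringe below 0.3 rad/s))), for 0.2 s.
At the end, for the whole second after the job is handed in: Mirror on the round-footed rest, handpiece on the square, syringe on the H: each handle seated in both notches (5 mm in height, 6 mm sideways, 0.12 rad, either way round), its middle within 15 mm of midway between the posts, released and at rest (x of mirror in the frame of rest_round between -0.015 and 0.015 m and y of mirror in the frame of rest_round between -0.006 and 0.006 m and z of mirror in the frame of rest_round between 0.0485 and 0.0595 m and angle between the x axis of mirror and the x axis of rest_round, either way round below 0.12 rad and contact force between each of mirror, handpiece, syringe and the fingers below 0.1 N and linear speed of each of mirror, handpiece, syringe below 0.02 m/s and angular speed of each of mirror, handpiece, syringe below 0.3 rad/s and x of handpiece in the frame of rest_square between -0.015 and 0.015 m and y of handpiece in the frame of rest_square between -0.006 and 0.006 m and z of handpiece in the frame of rest_square between 0.0542 and 0.0652 m and angle between the x axis of handpiece and the x axis of rest_square, either way round below 0.12 rad and x of syringe in the frame of rest_h between -0.015 and 0.015 m and y of syringe in the frame of rest_h between -0.006 and 0.006 m and z of syringe in the frame of rest_h between 0.0513 and 0.0623 m and angle between the x axis of syringe and the x axis of rest_h, either way round below 0.12 rad); the robot touches nothing.
It fails at once if an instrument is laid or dropped on the cloth (the middle of its handle lower than 40 mm above it) (height (world z) of any of mirror, handpiece, syringe below 0.04 m).
It fails at once if the jar or the steel bowl is moved by more than 20 mm or tipped over (distance of any of jar, dish from where it was at the start of the episode above 0.02 m or angle between any of jar, dish's own z axis and vertical above 0.3 rad).
It also fails if it takes over 112 s, if anything falls off the work surface, if the arm or the gripper's body presses on something with over 40 N, if the wrist force passes 120 N, or if a joint passes its speed limit or range.

ROBOT

A 6-joint arm with a two-finger parallel gripper is mounted at the origin on the work surface. World frame = base frame: x ahead of the robot, y to its left, z up, the work surface at z = 0. Lengths are in m, angles in degrees, forces in N, time in s.
With the tool pointing down it reaches from about 0.275 to 0.975 m from the base axis. Payload 8.4 kg.
Tool frame: the origin (TCP) lies between the finger pads; the fingertips stand ctrl.tips_ahead ahead of it and the grasp point (between the pads) lies 11 mm behind it (ctrl.tips_ahead is the distance from the TCP to the fingertips, in m); z points along the fingers, y is the direction in which the jaws open and shut (so a half turn about z gives the same grasp; the last joint's range is limited). The gripper opens to 92 mm and grips with 3 to 60 N. Pads are 20 mm wide; open, the fingers measure 128 mm over their backs; the gripper's body (75 mm by 189 mm) begins 69 mm behind the grasp point.
Start: joints at [-68.148, 20.225, 93.587, -0, 66.188, -0.138], TCP at [0.234, -0.58, 0.223] pointing down, gripper open.
Joint ranges: [-150.9, 150.9], [-52.94, 120.26], [3.33, 152.33], [-74.26, 254.26], [0, 154.13], [-172.89, 172.89]. Speed limits (degrees/s): [127.2, 127.2, 159.86, 180, 180, 180].

INTERFACE

Orientations are given as [roll, pitch, yaw] about the fixed x, y, z axes, in that order (R = Rz(yaw) Ry(pitch) Rx(roll)).
In Python, from bench import ctrl, claw, kin, readout, cams, ticket gives the robot as it stands. Calls block until the motion is done:
- ctrl.move_pose(position, orientation): joint-space move of the TCP to a pose.
- ctrl.line_to(position, attitude=None, max_speed=0.15, until_force=None): straight line of the TCP; attitude=None keeps the orientation; max_speed is the mean speed in m/s. With until_force (N) it stops when the force on the tool has changed by that much, and returns True; else False.
- ctrl.move_joints(angles): joint-space move.
- claw.set_gripper(opening, grasp_force=None): finger opening in m; grasp_force is the grip in N (None keeps the last); returns when the fingers have stopped.
- ctrl.hold(seconds).
- kin.ik(position, orientation): joint angles nearest the present ones, or None.
- readout.get_state(): the state.
- cams.get_image(name): name is "scene" or "side" or "wrist"; returns a dict with "image" (400x640x3 uint8, red, green, blue), "mtx" (3x3 intrinsics, pixels), "rvec" (rotation vector, rad) and "tvec" (3), from world to camera coordinates, as OpenCV has them; the wrist camera has in their place "hand_eye" (4x4, takes a point from camera to tool coordinates, whose origin is the TCP and whose axes are the flange's). Camera axes: x right, y down, z forward; pixel columns grow to the right and rows downward; lengths in m; the calibration is good to about 2 mm. The wrist camera is an equidistant fisheye: a pixel r from the principal point sees the ray r / f radians off the axis. A picture is of the moment at which its call begins: read the wrist's pose just before it. There is no depth.
A pose or a line that the arm cannot do raises ctrl.Unreachable and nothing moves.
- ticket.close_job(): hands the job in, once; it reports no verdict.
The state is a dict: "time_s": time; "joint_positions": joint angles; "dq": joint speeds; "joint_torque": joint torques, N m; "position": TCP position; "orientation": TCP orientation; "ft_force": force on the tool from outside, world axes, zero at the start; "torque": the same for the moment, N m; "finger_gap": finger opening in m.
Only numpy, scipy, OpenCV 4.12 (cv2) and the standard library are available. Lean on these libraries where they do the work, as an engineer would, in place of code of your own. Each camera call takes 0.05 s, during which the arm holds its last target.

## Working session

There is one attempt and no reset: what is moved stays moved. The work goes in short steps, each a Python script; the robot and the scene stay as the last script left them, time stands still between calls to the robot, and variables do not carry over. Pictures are saved under pics/ and viewed, and the job is handed in when it is done.

```bash
ls; mkdir -p pics; python3 - <<'E'
from bench import ctrl, claw, kin, readout, cams, ticket
import cv2,json
print(readout.get_state(), ctrl.tips_ahead)
for n in ["scene","side","wrist"]:
    d=cams.get_image(n); cv2.imwrite(f"pics/{n}0.png",d["image"][:,:,::-1])
    print(n,{k:v for k,v in d.items() if k!="image"})
E
```

```text
pics
{'time_s': 0.0, 'joint_positions': array([-6.81468243e+01,  2.02622115e+01,  9.36279252e+01,  9.57685194e-04,
        6.61878636e+01, -1.37528833e-01]), 'dq': array([ 0.1136497 ,  0.0189353 , -0.04280568, -0.01523258, -0.0240171 ,
       -0.07570171]), 'joint_torque': array([ 7.18911633e-04, -5.93847728e+01, -3.34213185e+01,  6.97903661e-02,
        2.37485999e-02, -7.72376484e-05]), 'position': array([ 0.23386299, -0.57908485,  0.22187528]), 'orientation': array([-1.79922002e+02, -1.06285799e-03,  2.19903166e+01]), 'ft_force': array([-0.71052628, -0.61975227, -0.31243608]), 'torque': array([ 0.00124774, -0.03874597, -0.00204026]), 'finger_gap': 0.09185901280292633} 0.008
scene {'mtx': array([[395.70613111,   0.        , 315.19423276],
       [  0.        , 395.70613111, 198.76823526],
       [  0.        ,   0.        ,   1.        ]]), 'rvec': array([ 1.90899588,  1.23674121, -0.62025794]), 'tvec': array([-0.14985666, -0.211846  ,  1.39880387])}
side {'mtx': array([[494.42855597,   0.        , 319.26699185],
       [  0.        , 494.42855597, 202.26586942],
       [  0.        ,   0.        ,   1.        ]]), 'rvec': array([ 0.18595478, -2.86301744,  1.18612363]), 'tvec': array([0.45181715, 0.09550742, 1.25334481])}
wrist {'mtx': array([[309.70691629,   0.        , 321.76696201],
       [  0.        , 309.70691629, 203.89347692],
       [  0.        ,   0.        ,   1.        ]]), 'hand_eye': array([[ 1.24915011e-03, -9.70380856e-01, -2.41576974e-01,
         6.91511124e-02],
       [ 9.99999033e-01,  1.35962207e-03, -2.90600232e-04,
         2.76748996e-04],
       [ 6.10446286e-04, -2.41576377e-01,  9.70381616e-01,
        -1.62218690e-01],
       [ 0.00000000e+00,  0.00000000e+00,  0.00000000e+00,
         1.00000000e+00]])}
```

View pics/scene0.png

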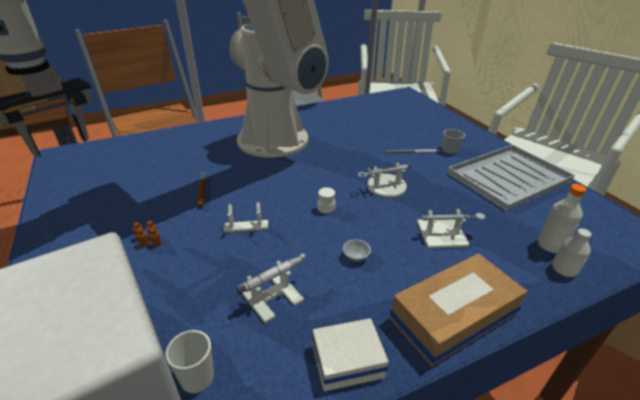

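View pics/side0.png

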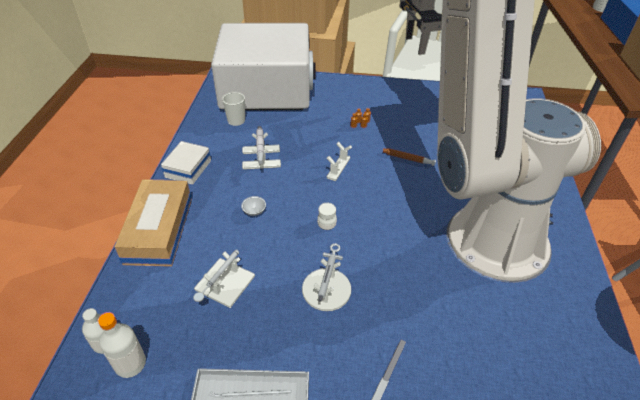

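View pics/wrist0.png

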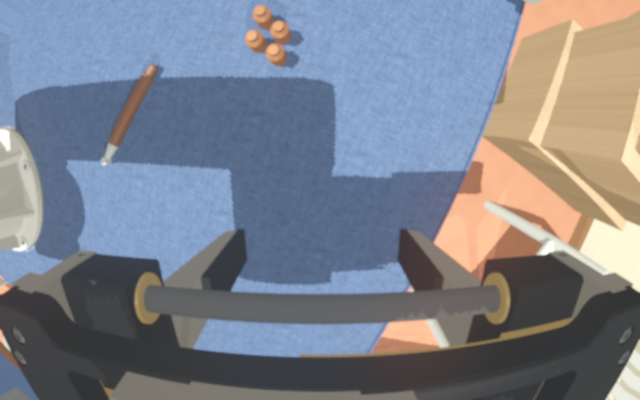

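The scene shows strip rest (246,225), H rest with handpiece (270,288), round with syringe (387,185), square with mirror (443,232), jar (326,200), bowl (357,252). I'll get coarse positions from both cameras first.

```bash
cat > h.py <<'E'
from bench import ctrl, claw, kin, readout, cams, ticket
import numpy as np, cv2
from scipy.spatial.transform import Rotation as R
def fixed(d):
    Rm=cv2.Rodrigues(d["rvec"])[0]; return Rm.T, -Rm.T@d["tvec"]
def px(d,uv,z,T=None):
    uv=np.atleast_2d(uv).astype(float); K=d["mtx"]
    p=(uv-[K[0,2],K[1,2]])/K[0,0]
    if T is None:
        Rw,c=fixed(d); r=np.c_[p,np.ones(len(p))]
    else:
        M=T@d["hand_eye"]; Rw,c=M[:3,:3],M[:3,3]
        th=np.linalg.norm(p,axis=1,keepdims=True); s=np.where(th>1e-9,np.sin(th)/np.maximum(th,1e-9),1)
        r=np.c_[p*s,np.cos(th)]
    r=r@Rw.T
    z=np.broadcast_to(z,(len(r),))
    return c+r*((z-c[2])/r[:,2])[:,None]
def proj(d,P,T=None):
    P=np.atleast_2d(P).astype(float); K=d["mtx"]
    if T is None:
        Rw,c=fixed(d); q=(P-c)@Rw; return q[:,:2]/q[:,2:]*K[0,0]+[K[0,2],K[1,2]]
    M=T@d["hand_eye"]; q=(P-M[:3,3])@M[:3,:3]
    th=np.arctan2(np.linalg.norm(q[:,:2],axis=1),q[:,2])[:,None]
    n=q[:,:2]/np.linalg.norm(q[:,:2],axis=1,keepdims=True)
    return n*th*K[0,0]+[K[0,2],K[1,2]]
def tool(s):
    T=np.eye(4); T[:3,:3]=R.from_euler("xyz",s["orientation"],degrees=True).as_matrix(); T[:3,3]=s["position"]; return T
def snap(n,fn):
    s=readout.get_state(); d=cams.get_image(n); cv2.imwrite(fn,d["image"][:,:,::-1])
    import pickle; d["T"]=tool(s); pickle.dump(d,open(fn[:-3]+"pkl","wb")); return d
E
python3 - <<'E'
from h import *
sc=snap("scene","pics/a.png"); sd=snap("side","pics/b.png")
A=dict(strip=(246,225),h=(270,292),rnd=(387,185),sq=(443,232),jar=(326,209),dish=(357,260))
B=dict(strip=(339,168),h=(261,158),rnd=(327,291),sq=(226,284),jar=(328,224),dish=(254,212))
for k in A: print(k,px(sc,A[k],0.01)[0].round(3),px(sd,B[k],0.01)[0].round(3))
def up(d,x,y,w,h,f,fn): cv2.imwrite(fn,cv2.resize(d["image"][y:y+h,x:x+w,::-1],None,fx=f,fy=f,interpolation=cv2.INTER_CUBIC))
up(sd,150,110,260,200,3,"pics/b_up.png")
up(sc,210,140,290,190,2.7,"pics/a_up.png")
E
```

```text
strip [ 0.432 -0.223  0.01 ] [ 0.424 -0.209  0.01 ]
h [ 0.663 -0.239  0.01 ] [ 0.656 -0.222  0.01 ]
rnd [0.423 0.203 0.01 ] [0.41  0.218 0.01 ]
sq [0.656 0.217 0.01 ] [0.643 0.23  0.01 ]
jar [ 0.454 -0.009  0.01 ] [0.431 0.013 0.01 ]
dish [ 0.655 -0.027  0.01 ] [ 0.629 -0.003  0.01 ]
```

View pics/b_up.png

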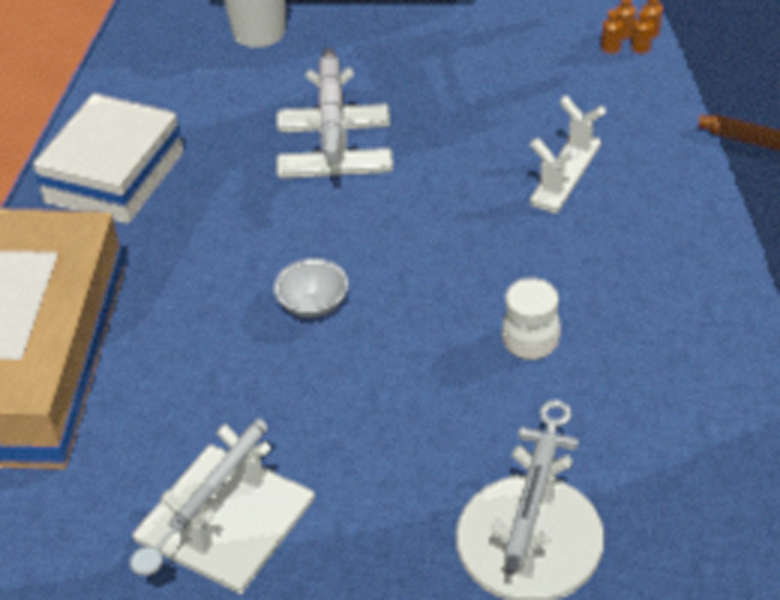

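View pics/a_up.png

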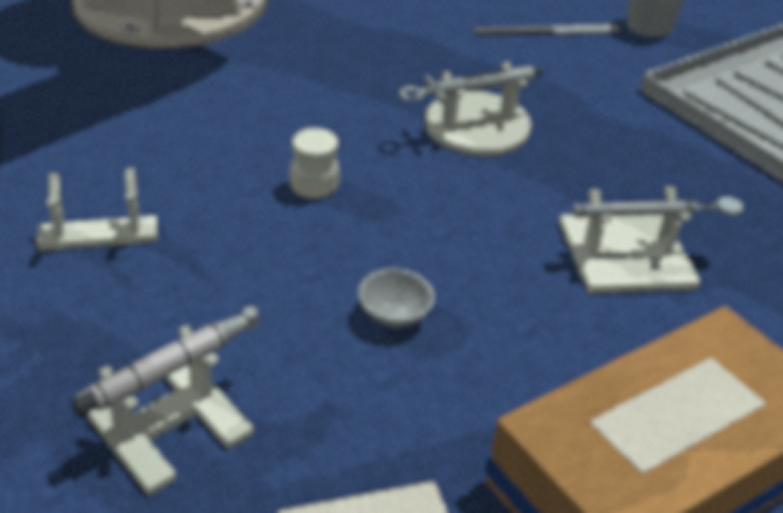

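```bash
python3 - <<'E'
from h import *
ctrl.move_pose([0.54,-0.29,0.32],[180,0,90]); ctrl.hold(0.2)
snap("wrist","pics/w1.png")
ctrl.move_pose([0.54,0.14,0.32],[180,0,90]); ctrl.hold(0.2)
snap("wrist","pics/w2.png")
print(readout.get_state()["time_s"],readout.get_state()["joint_positions"].round(1))
E
```

```text
3.925 [14.3  9.6 95.2 -0.  75.2 14.4]
```

View pics/w1.png

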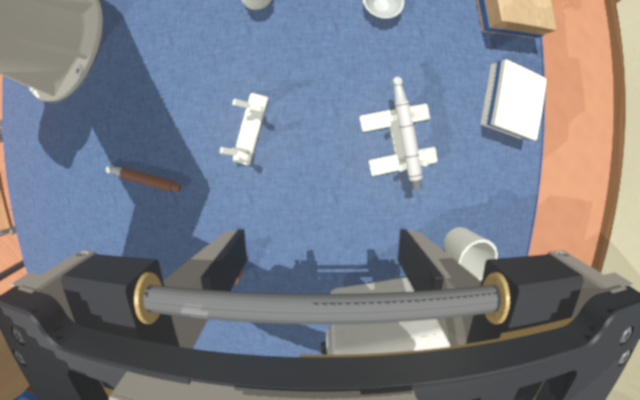

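View pics/w2.png

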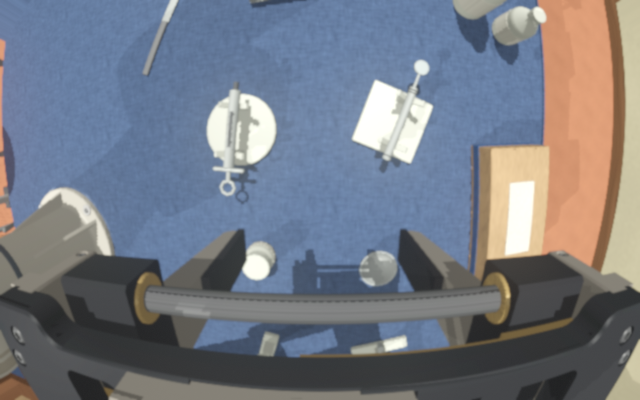

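```bash
python3 - <<'E'
import cv2
for n,boxes in [("w1",[(200,70),(345,60)]),("w2",[(190,70),(335,45)])]:
    im=cv2.imread(f"pics/{n}.png")
    cv2.imwrite(f"pics/{n}_c.png",cv2.hconcat([cv2.resize(im[y:y+140,x:x+110],None,fx=3.6,fy=3.6,interpolation=cv2.INTER_CUBIC) for x,y in boxes]))
E
```

```text
(no output)
```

View pics/w1_c.png

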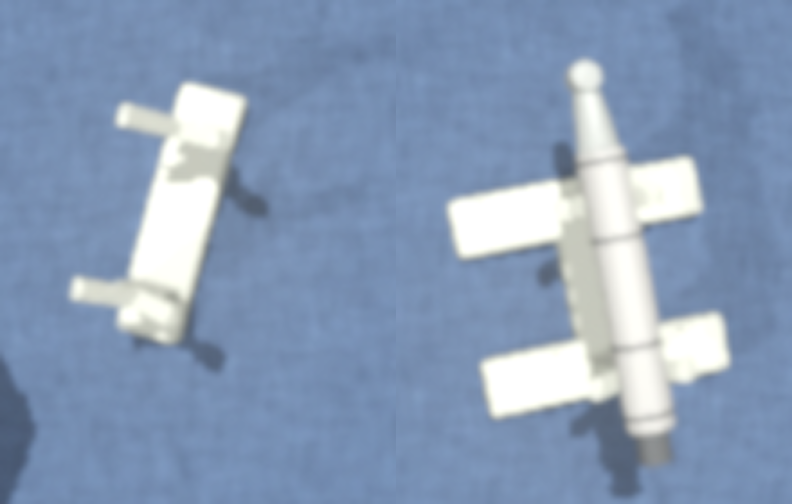

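View pics/w2_c.png

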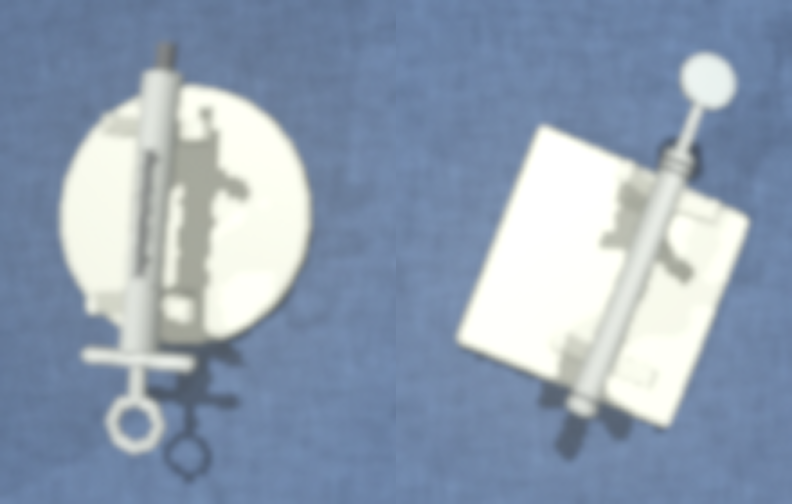

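```bash
cat > est.py <<'E'
from h import *
import pickle
w1=pickle.load(open("pics/w1.pkl","rb")); w2=pickle.load(open("pics/w2.pkl","rb"))
def P(d,off,pts,z,sub=0):
    pts=(np.array(pts,float)-[sub,0]+0.5)/3.6-0.5+off
    return px(d,pts,z,d["T"])
def ax(a,b): v=(b-a)[:2]; return np.degrees(np.arctan2(v[1],v[0])), np.linalg.norm(v)*1000
s=P(w1,(200,70),[(180,85),(246,98),(182,344),(118,325)],.01)
print("strip",s[:,:2].mean(0).round(4),ax(s[3],s[0]),ax(s[2],s[1]),ax(s[3],s[2]))
h=P(w1,(345,60),[(448,203),(698,158),(729,366),(492,416),(460,258),(704,212),(722,314),(482,362)],.01,396)
print("H",h[:4,:2].mean(0).round(4),h[4:,:2].mean(0).round(4),ax(h[3],h[0]),ax(h[2],h[1]),ax(h[0],h[1]),ax(h[3],h[2]))
hp=P(w1,(345,60),[(583,58),(656,464)],.0601,396); a=hp[0]-hp[1]; L=np.linalg.norm(a)
print("hp",(hp[1]+a*69/159)[:2].round(4),ax(hp[1],hp[0]))
r=P(w2,(190,70),[(185.5,214),(60,214),(311,214),(186,83),(186,345)],.01); print("round",r[0].round(4),ax(r[1],r[2]),ax(r[3],r[4]))
sy=P(w2,(190,70),[(166,40),(135,453),(138,359)],.0573); a=sy[0]-sy[1]
print("syr",(sy[1]+a*96/163)[:2].round(4),ax(sy[1],sy[0]),ax(sy[2],sy[0]))
q=P(w2,(335,45),[(543,125),(749,217),(668,429),(457,340)],.01,396)
print("sq",q[:,:2].mean(0).round(4),ax(q[3],q[0]),ax(q[2],q[1]),ax(q[0],q[1]))
m=P(w2,(335,45),[(715,54),(580,412),(680,160)],.0545,396); a=m[0]-m[1]
print("mir",(m[1]+a*55/154)[:2].round(4),ax(m[1],m[0]),ax(m[1],m[2]))
E
python3 est.py
```

```text
strip [ 0.43   -0.2213] (np.float64(73.77197721481076), np.float64(107.42268981660163)) (np.float64(74.09034732166911), np.float64(109.30995541370311)) (np.float64(-17.39485549724418), np.float64(30.104080028833632))
H [ 0.6621 -0.2364] [ 0.6618 -0.2366] (np.float64(102.66184252451785), np.float64(93.23524180931602)) (np.float64(101.00257631041387), np.float64(93.06972838196457)) (np.float64(12.607882718246815), np.float64(113.12536557390642)) (np.float64(12.71268833451942), np.float64(110.43046804980877))
hp [ 0.6624 -0.2363] (np.float64(102.02971576659296), np.float64(161.63109831102116))
round [0.4174 0.2088 0.01  ] (np.float64(-2.380671510035289), np.float64(113.16851662330262)) (np.float64(-91.22855538278006), np.float64(114.00797082000066))
syr [0.4151 0.2104] (np.float64(83.76288190370883), np.float64(164.41154065298159)) (np.float64(83.5144100605435), np.float64(126.15455847298807))
sq [0.6517 0.2201] (np.float64(68.78469928331351), np.float64(100.07690654727695)) (np.float64(69.78786784697654), np.float64(101.27138500985517)) (np.float64(-20.590123613861696), np.float64(98.80806357786078))
mir [0.6508 0.2176] (np.float64(69.6823046335268), np.float64(155.29957980956334)) (np.float64(68.97463208589613), np.float64(108.13573739298943))
```

```bash
cat > ov.py <<'E'
from h import *
import pickle
def rest(c,ang,foot):
    a=np.radians(ang); M=np.array([[np.cos(a),-np.sin(a)],[np.sin(a),np.cos(a)]])
    segs=[]
    if foot=="round": t=np.linspace(0,2*np.pi,41); f=[np.c_[56*np.cos(t),56*np.sin(t),10+0*t]]
    else:
        bx={"sq":[(0,50,50)],"strip":[(0,55,14)],"h":[(-35,12,55),(35,12,55)]}[foot]
        f=[np.array([(x-l,-w,10),(x+l,-w,10),(x+l,w,10),(x-l,w,10),(x-l,-w,10)]) for x,l,w in bx]
    for x in(-35,35): f.append(np.array([(x,-18.5,64),(x,0,46),(x,18.5,64)]))
    out=[]
    for s in f:
        s=s/1000.; out.append(np.c_[s[:,:2]@M.T+c,s[:,2]])
    return out
R0=dict(strip=([.430,-.2213],74,"strip"),h=([.662,-.2364],102,"h"),rnd=([.4165,.209],83.7,"round"),sq=([.6515,.220],69.5,"sq"))
def draw(pk,box,f,fn,wrist=False):
    d=pickle.load(open(pk,"rb")); x,y,w,h=box
    im=cv2.resize(d["image"][y:y+h,x:x+w,::-1],None,fx=f,fy=f,interpolation=cv2.INTER_CUBIC)
    for k in R0.values():
        for s in rest(*k):
            p=proj(d,s,d["T"] if wrist else None)
            cv2.polylines(im,[np.int32(((p-[x,y]+.5)*f))],False,(0,0,255),1)
    cv2.imwrite(fn,im)
E
python3 - <<'E'
from ov import *
draw("pics/a.pkl",(210,140,290,190),2.7,"pics/a_ov.png")
draw("pics/b.pkl",(150,110,260,200),3,"pics/b_ov.png")
draw("pics/w1.pkl",(200,60,260,150),3,"pics/w1_ov.png",True)
draw("pics/w2.pkl",(180,40,270,170),2.9,"pics/w2_ov.png",True)
E
```

```text
(no output)
```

View pics/a_ov.png

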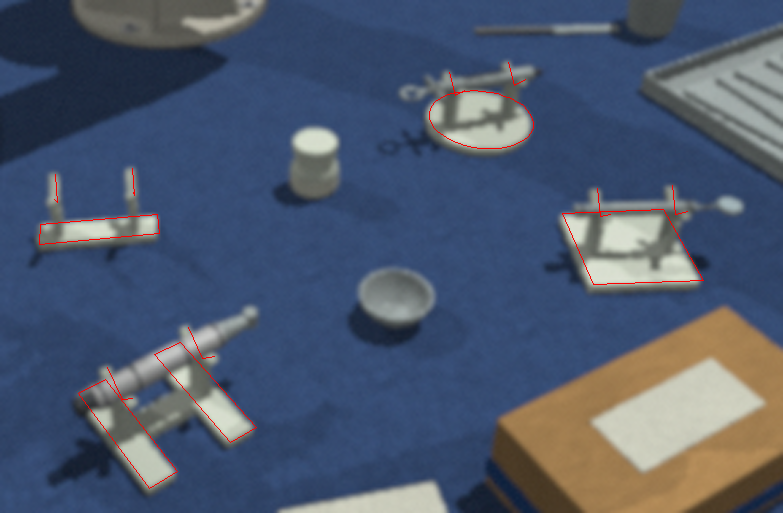

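View pics/b_ov.png

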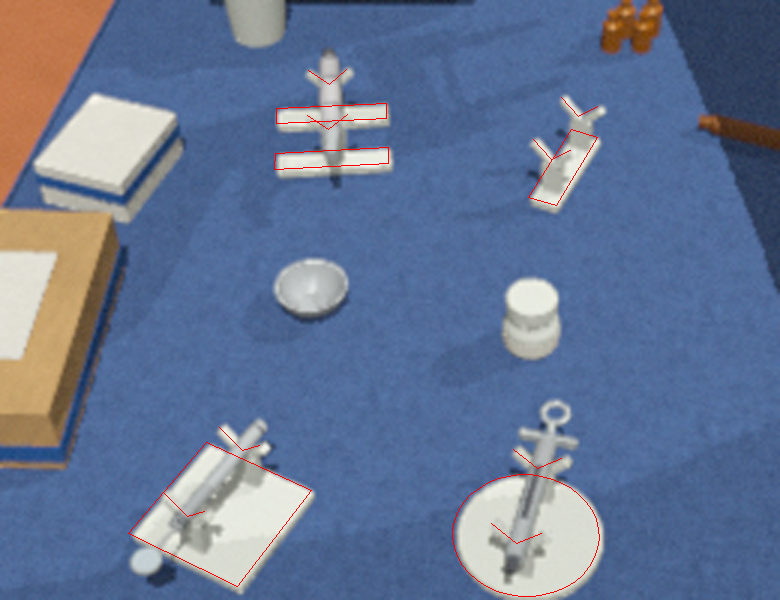

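View pics/w1_ov.png

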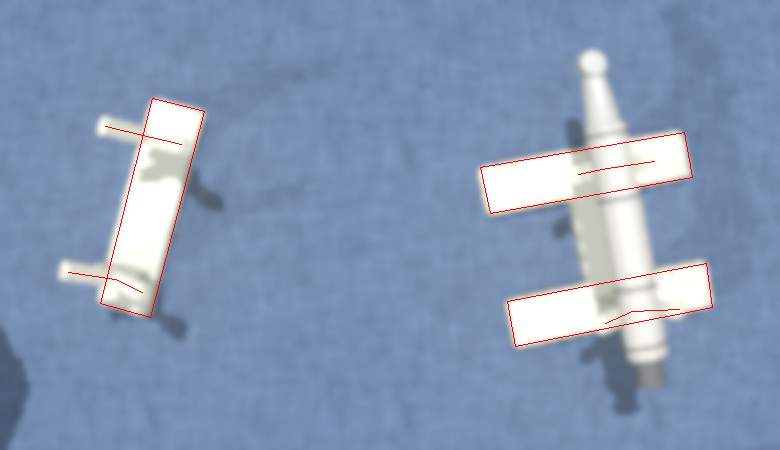

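View pics/w2_ov.png

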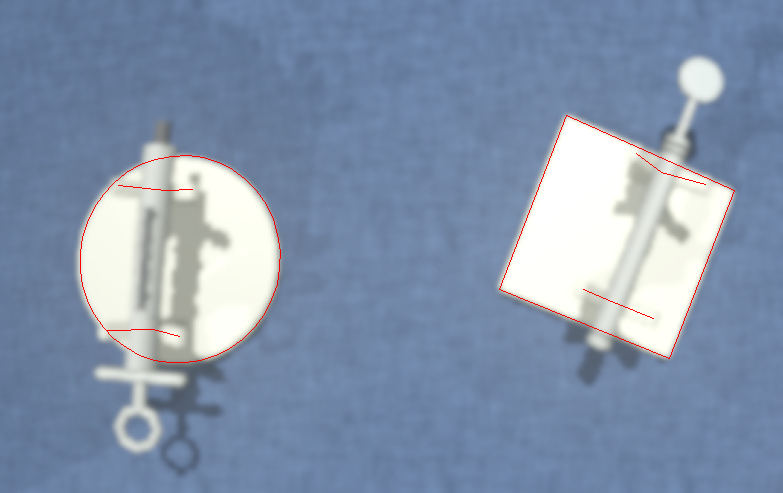

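```bash
cat > mv.py <<'E'
from h import *
def grasp(xy,ang,zax,f=25):
    o=[180,0,ang]
    claw.set_gripper(0.06)
    ctrl.move_pose([*xy,0.19],o); 
    ctrl.line_to([*xy,zax-.011+.035],o,max_speed=.15)
    print("down",ctrl.line_to([*xy,zax-.011],o,max_speed=.05,until_force=8))
    s=readout.get_state(); print("pos",s["position"].round(4),"f",s["ft_force"].round(1))
    claw.set_gripper(0.0,grasp_force=f); ctrl.hold(.1)
    s=readout.get_state(); print("gap",round(s["finger_gap"],4),"f",s["ft_force"].round(1),"tq",s["torque"].round(2))
    ctrl.line_to([*xy,zax-.011+.03],o,max_speed=.06)
    ctrl.line_to([*xy,0.18],o,max_speed=.15); ctrl.hold(.1)
    s=readout.get_state(); print("gap",round(s["finger_gap"],4),"f",s["ft_force"].round(1),"t",s["time_s"])
def above(xy,ang): 
    ctrl.move_pose([*xy,0.18],[180,0,ang]); ctrl.hold(.1)
def lower(xy,ang,zax):
    o=[180,0,ang]
    ctrl.line_to([*xy,zax-.011+.025],o,max_speed=.12)
    c=ctrl.line_to([*xy,zax-.011],o,max_speed=.03,until_force=5); ctrl.hold(.1)
    s=readout.get_state(); print("contact",c,"z-target",round((s["position"][2]-zax+.011)*1000,2),"f",s["ft_force"].round(1),"tq",s["torque"].round(2))
def release(xy,ang,w):
    z=readout.get_state()["position"]
    claw.set_gripper(w+.004); ctrl.hold(.2); claw.set_gripper(.06)
    ctrl.hold(.3)
    ctrl.line_to([z[0],z[1],.19],[180,0,ang],max_speed=.15)
    print("t",readout.get_state()["time_s"])
E
python3 - <<'E'
from mv import *
grasp([.4152,.2103],83.7,.0573)
snap("wrist","pics/g1.png"); snap("side","pics/g1s.png")
E
```

```text
down False
pos [0.4153 0.2103 0.0463] f [0.4 0.3 0.6]
gap 0.0152 f [-5.7  1.7  4.1] tq [ 0.17  0.88 -0.02]
gap 0.0152 f [-0.6 -0.4 -2. ] t 9.5083
```

View pics/g1.png

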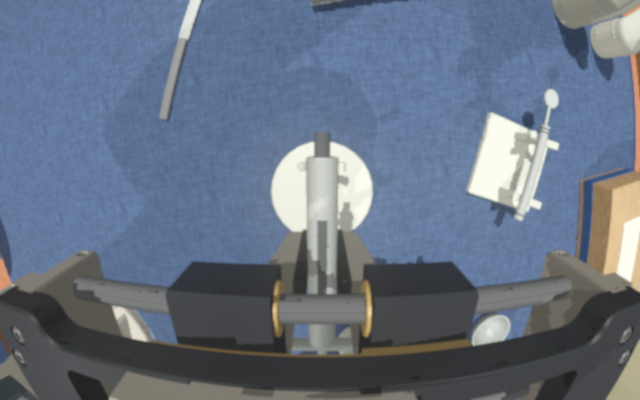

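View pics/g1s.png

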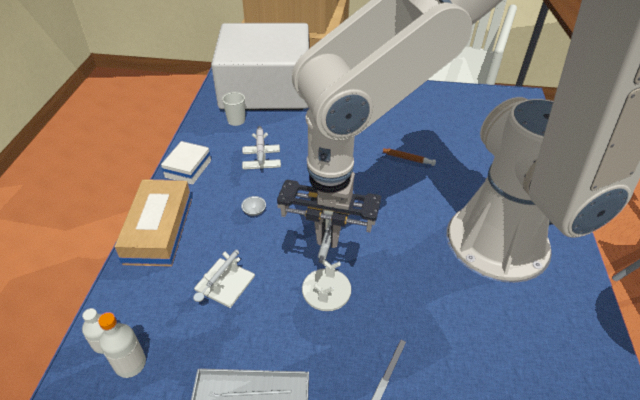

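```bash
python3 - <<'E'
from ov import *
R0["rnd"]=([.4155,.209],83.7,"round")
draw("pics/g1.pkl",(250,110,140,140),4.2,"pics/g1_ov.png",True)
draw("pics/g1s.pkl",(280,240,100,80),6,"pics/g1s_ov.png")
E
```

```text
(no output)
```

View pics/g1_ov.png

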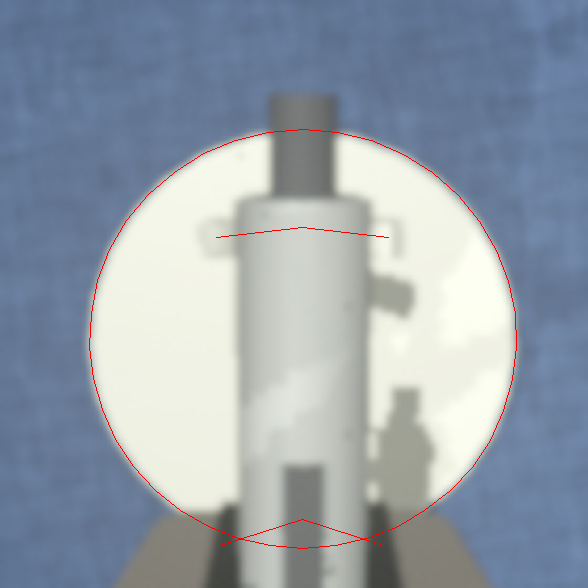

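View pics/g1s_ov.png

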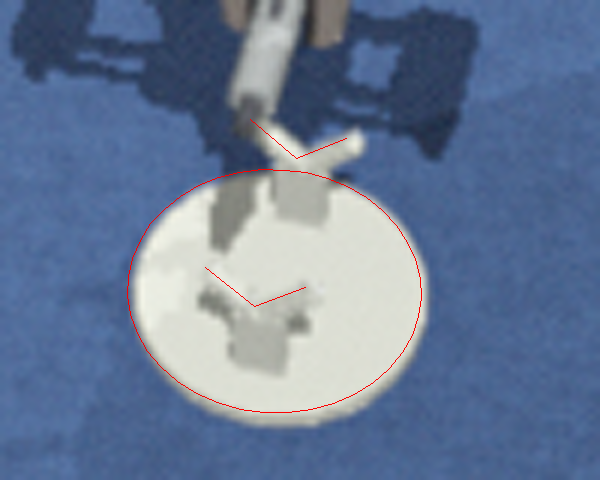

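```bash
python3 - <<'E'
from mv import *
from ov import draw,R0
above([.430,-.2213],74)
snap("wrist","pics/p1.png")
draw("pics/p1.pkl",(250,110,140,140),4.2,"pics/p1_ov.png",True)
s=readout.get_state();print(s["position"],s["orientation"],s["time_s"])
E
```

```text
[ 0.43035177 -0.22047932  0.18000502] [ 1.79999829e+02 -6.73134663e-03  7.40816192e+01] 11.35
```

View pics/p1_ov.png

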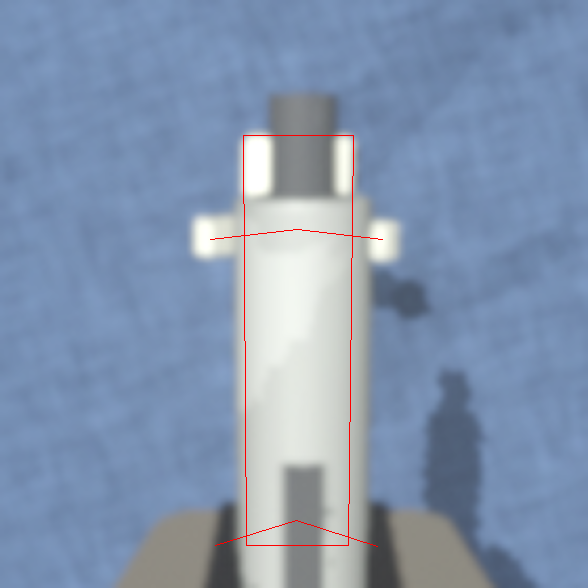

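```bash
python3 - <<'E'
from mv import *
lower([.430,-.2213],74,.0573)
E
```

```text
contact True z-target 1.3 f [-0.7 -0.   4.8] tq [-0.15  0.13  0.01]
```

```bash
python3 - <<'E'
from mv import *
from ov import draw
release([.430,-.2213],74,.0152)
snap("wrist","pics/r1.png")
draw("pics/r1.pkl",(230,90,190,190),3.1,"pics/r1_ov.png",True)
E
```

```text
t 15.8667
```

View pics/r1_ov.png

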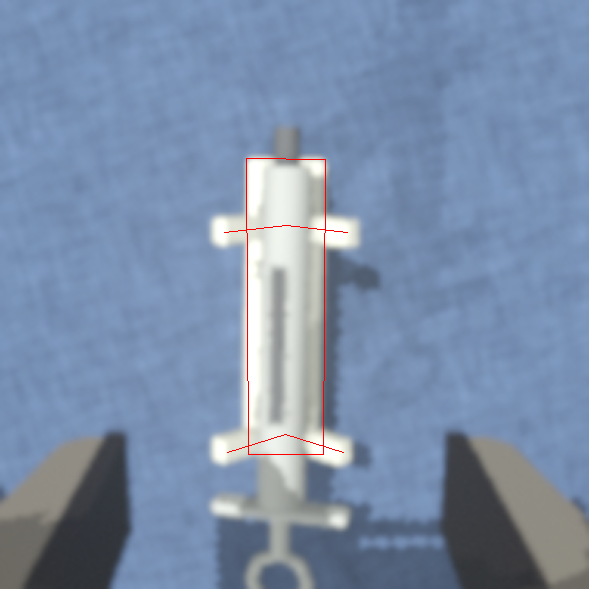

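```bash
python3 - <<'E'
from mv import *
from ov import draw,R0
grasp([.6508,.2176],69.5,.0545,20)
snap("wrist","pics/g2.png")
R0["rnd"]=([.4154,.209],83.7,"round")
above([.4154,.209],83.7)
snap("wrist","pics/p2.png")
draw("pics/g2.pkl",(240,80,160,160),3.6,"pics/g2_ov.png",True)
draw("pics/p2.pkl",(240,80,160,160),3.6,"pics/p2_ov.png",True)
E
```

```text
down False
pos [0.651  0.2177 0.0436] f [ 0.  -0.7  0.2]
gap 0.0115 f [-4.3  2.2  2.6] tq [ 0.36  0.77 -0.06]
gap 0.0112 f [ 0.2  0.7 -0.3] t 22.1667
```

View pics/g2_ov.png

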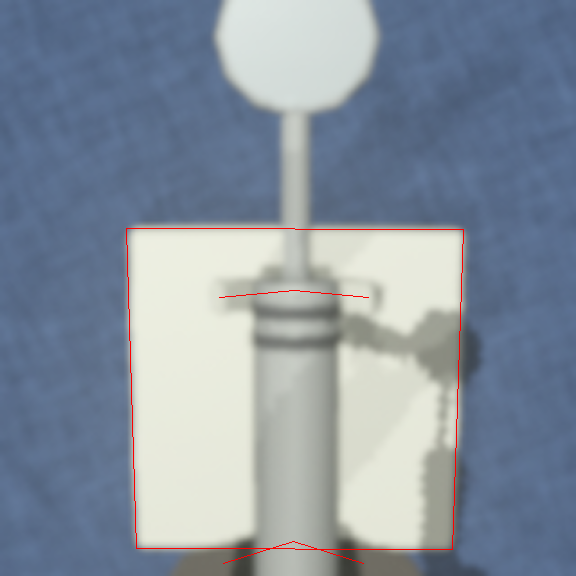

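View pics/p2_ov.png

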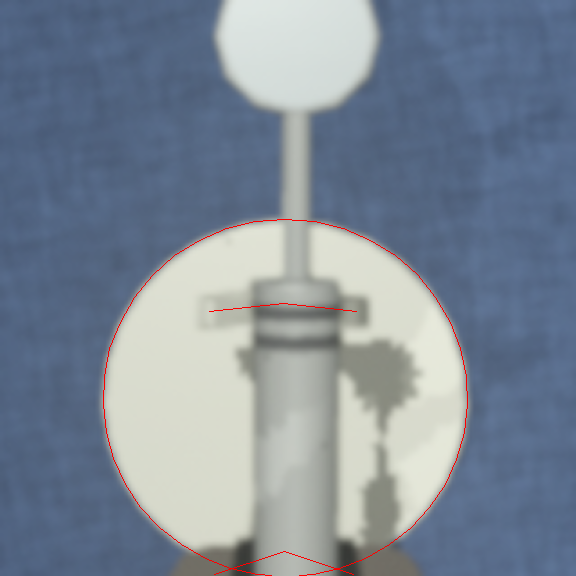

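```bash
python3 - <<'E'
from mv import *
from ov import draw
lower([.4152,.209],83.7,.0545)
release([.4152,.209],83.7,.0112)
snap("wrist","pics/r2.png")
draw("pics/r2.pkl",(220,30,220,220),2.7,"pics/r2_ov.png",True)
E
```

```text
contact True z-target 0.66 f [-1.6 -0.4  4.6] tq [-0.03  0.1  -0.02]
t 27.9417
```

View pics/r2_ov.png

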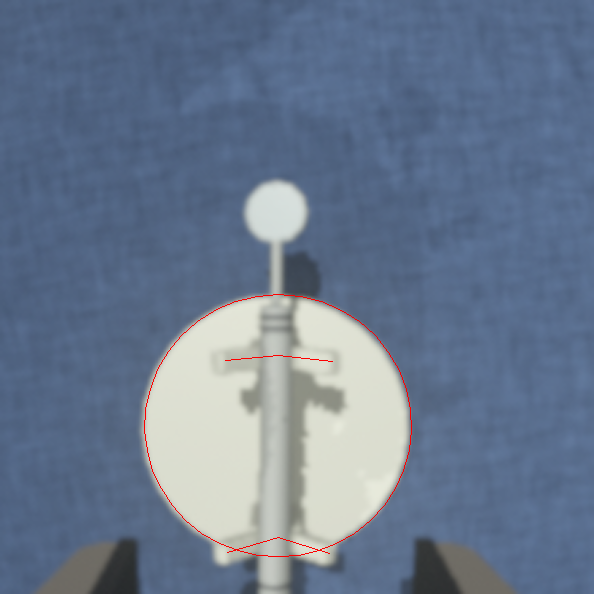

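The mirror lies in both notches of the round rest, centred. Handpiece next.

```bash
python3 - <<'E'
from mv import *
from ov import draw,R0
grasp([.6623,-.2363],102,.0601,25)
snap("wrist","pics/g3.png")
above([.6517,.2200],69.5)
snap("wrist","pics/p3.png")
draw("pics/g3.pkl",(240,80,160,160),3.6,"pics/g3_ov.png",True)
draw("pics/p3.pkl",(240,80,160,160),3.6,"pics/p3_ov.png",True)
E
```

```text
down False
pos [ 0.6625 -0.2364  0.0492] f [ 0.3  0.2 -0.3]
gap 0.0191 f [-7.1 -2.5  4.6] tq [-0.42  1.22  0.18]
gap 0.0192 f [ 1.2 -0.9 -1.3] t 34.1333
```

View pics/g3_ov.png

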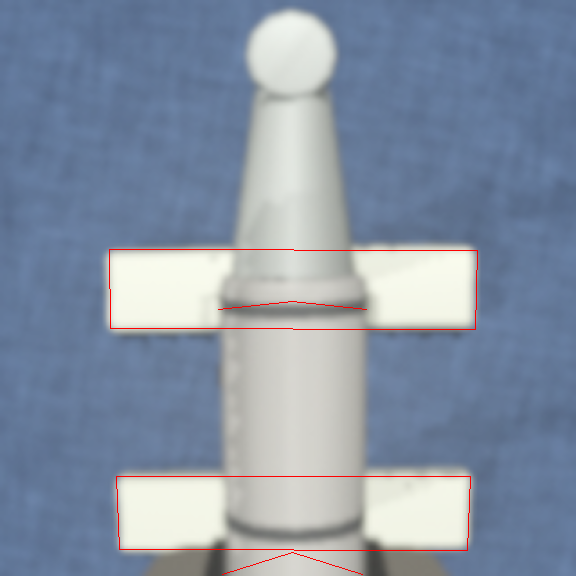

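View pics/p3_ov.png

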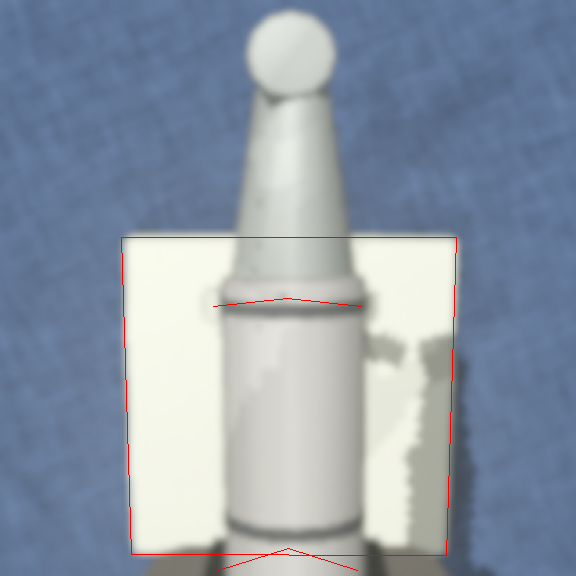

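```bash
python3 - <<'E'
from mv import *
from ov import draw
lower([.6514,.2199],69.5,.0601)
release([.6514,.2199],69.5,.0191)
snap("wrist","pics/r3.png")
draw("pics/r3.pkl",(220,30,220,220),2.7,"pics/r3_ov.png",True)
grasp([.4297,-.2212],74,.0573,25)
above([.6616,-.2362],102)
snap("wrist","pics/p4.png")
draw("pics/p4.pkl",(240,80,160,160),3.6,"pics/p4_ov.png",True)
E
```

```text
contact True z-target 0.22 f [-0.5 -0.3  4.5] tq [-0.06  0.1  -0.01]
t 40.4833
down False
pos [ 0.4298 -0.2213  0.0463] f [0.4 0.1 0.5]
gap 0.0151 f [-5.3  1.1  5. ] tq [ 0.03  0.79 -0.08]
gap 0.0154 f [ 0.   0.3 -1.1] t 46.7
```

View pics/r3_ov.png

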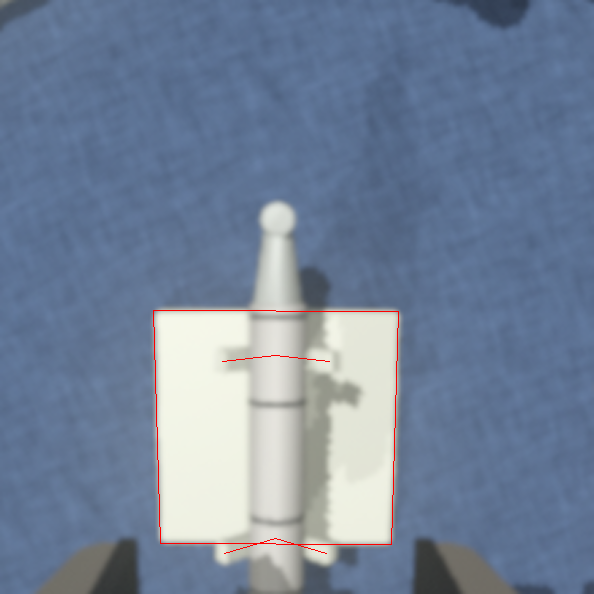

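View pics/p4_ov.png

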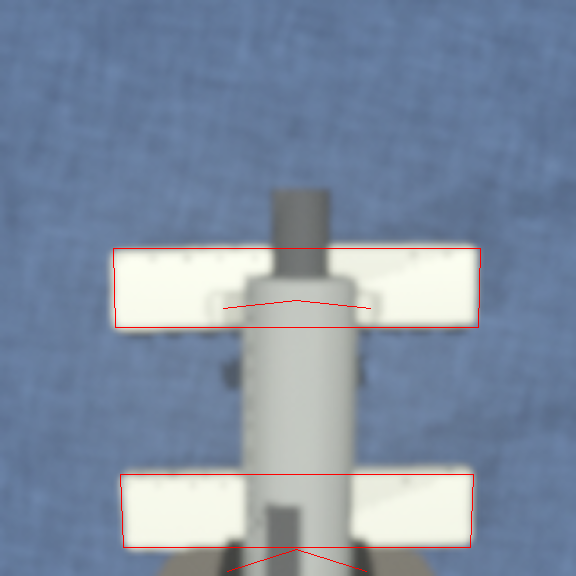

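```bash
python3 - <<'E'
from mv import *
from ov import draw
lower([.6616,-.2360],102.2,.0573)
release([.6616,-.2360],102.2,.0152)
snap("wrist","pics/r4.png")
draw("pics/r4.pkl",(220,30,220,220),2.7,"pics/r4_ov.png",True)
ctrl.move_pose([0.40,0.0,0.3],[180,0,90])
ctrl.hold(.3)
a=snap("scene","pics/f1.png");snap("side","pics/f2.png")
draw("pics/f1.pkl",(210,140,290,190),2.7,"pics/f1_ov.png")
draw("pics/f2.pkl",(150,110,260,200),3,"pics/f2_ov.png")
print(readout.get_state()["time_s"])
E
```

```text
contact True z-target 0.89 f [-1.2 -0.2  4.1] tq [ 0.01  0.08 -0.01]
t 52.3083
54.1333
```

View pics/r4_ov.png

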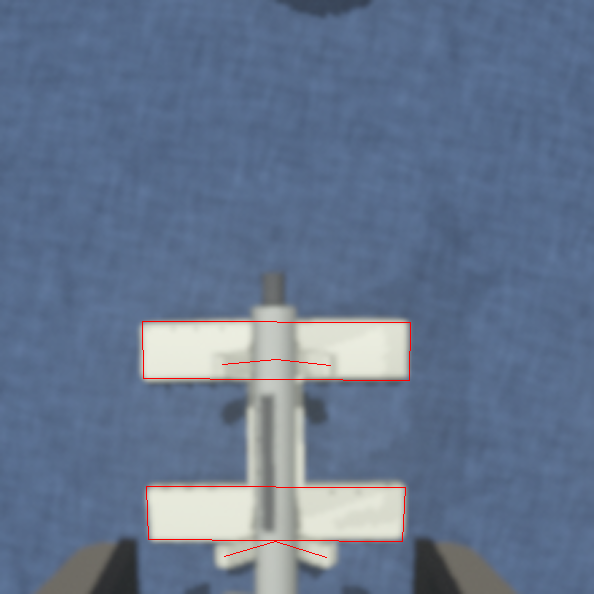

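View pics/f1_ov.png

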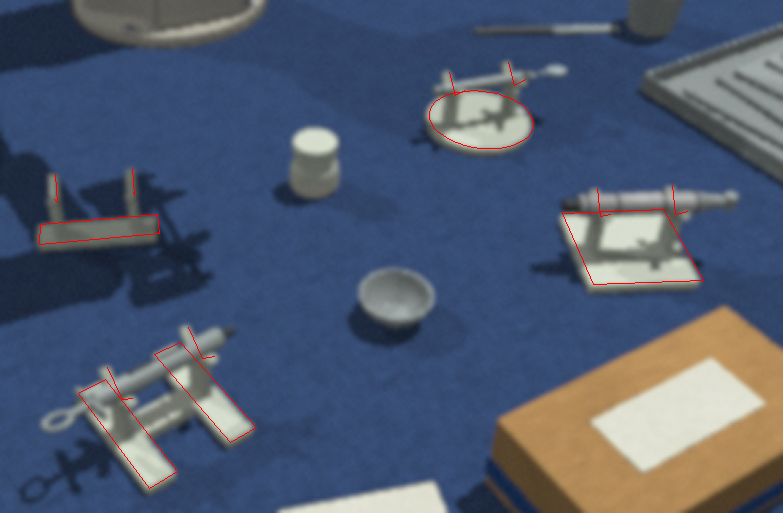

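View pics/f2_ov.png

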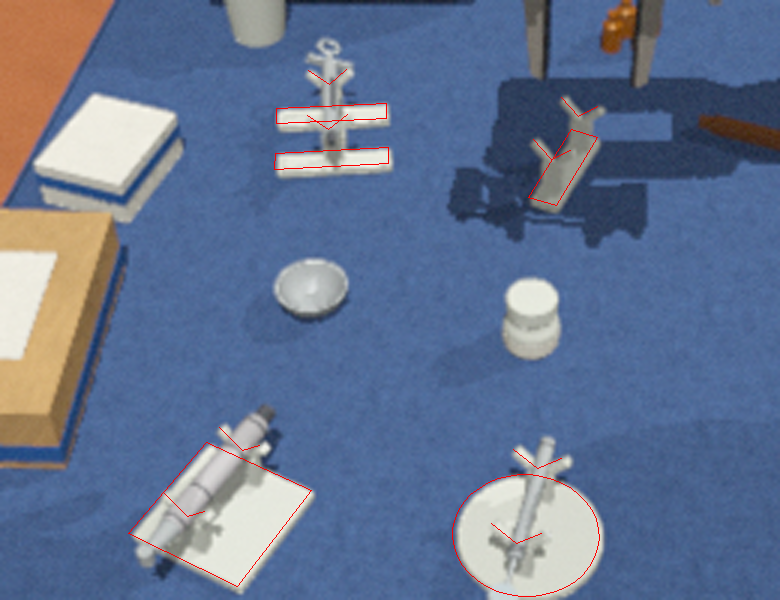

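All three instruments lie in both notches of their own rests, centred. The jar (315,163) and bowl (396,298) are where they were, so I'm handing in.

```bash
python3 - <<'E'
from h import *
s=readout.get_state(); print(s["position"],s["ft_force"].round(1))
print(ticket.close_job())
E
```

```text
[ 4.00108688e-01 -1.20591286e-04  2.99809469e-01] [-0.5 -0.  -0.1]
the job is handed in; nothing more can be done
None
```

All three instruments are on their own rests, and I handed the job in at about 54 s of the 112 s allowed. I parked the syringe on the strip rest, moved the mirror to the round foot and the handpiece to the square foot, then took the syringe from the strip to the H foot.

- **Seating:** each instrument touched down 0.2–1.3 mm above its nominal seat height before release. The wrist, scene and side pictures afterwards show each one lying in both notches, and its middle looks centred by eye.
- **Bystanders:** the jar and bowl look unmoved in the final pictures, and the arm stood clear with almost no force on the tool.
- **Small disagreements:** the first reading of the round rest's centre was about 2.5 mm sideways off the syringe's axis; a closer look brought the two together. The syringe rolled slightly about its own axis when released on the strip. The fixed cameras sit 1–2 mm off the wrist camera, which is within their stated calibration. None of these needed a correction.

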